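Check that a rebuilt brake lever comes up firm short of the bar

TASK

The rebuilt motorcycle brake master cylinder on the bench fixture has its outlet plugged, and we must check that its hand lever stops short of the bar. With the backs of your fingers press the lever in to its stop, let it spring right back out, then press it in to the stop a second time and finish the program while still holding it there, so that I can measure the gap to the grip. Touch only the lever, from its outer side (no pinching or hooking it, no hand on bar, grip or cylinder), don't force it past its stop, and leave the loose tools where they lie.

Things in the scene. Friction and masses are not known exactly. Their poses are not given: they have to be found in the camera images.
- lever (a joint): Upright hinge of the brake lever. 0 = fully out at rest, held by a spring; grows as the lever is pressed toward the bar; solid stop at 0.24 rad, with the blade still about 25 mm clear of the grip. The spring needs about 2.5 N at lever_press to start and 4 N at the end of the travel; a harder push means that it is at the stop.
- lever_press (a point): Point on the outer face of the lever blade (away from the bar), at mid-height, 95 mm above the table, 114 mm from the pivot, 35 mm short of the ball end. Moves with the lever, 27 mm to the stop. x: level pressing direction, toward the bar; y: along the blade to the ball end; z up. Free space outside the blade, 65 mm of air below it.
- lever_mount: The lever with its grey pivot fork. Bright aluminium blade with a ball end, 160 mm long, 10 mm thick, 18 mm high, mid-height 95 mm above the table; a steel rib runs along its bar-side face, the side not to be touched. The blade turns on this fixed body; origin and axes as fixture.
- fixture: Half handlebar along y: black grip 33 x 127 mm at the +y end; grey master cylinder and reservoir (top 144 mm up) near the lever's pivot. Origin on the table under the middle of the screwed-down plywood board (180 x 350 x 18 mm); x from lever to bar, z up; bar axis at x = +30 mm, 95 mm up; lever pivot at x = -32 mm, y = 0.
- grip_mid (a point): Middle of the rubber grip, on the bar's axis, 95 mm above the table.
- folding_rule: Folded yellow rule, 235 x 21 x 16 mm, loose, lying behind the fixture; origin at the centre of its underside.
- spanner: Open-ended spanner, 190 x 37 x 8 mm, loose, lying flat in front of the fixture; origin at the centre of its underside.
- tin_nails: Open tin of nails, 76 mm in diameter and 81 mm tall, loose, standing beside the cylinder end of the fixture; origin at the centre of its underside.
- pliers: Combination pliers with red handles, 210 x 71 x 16 mm, loose, lying flat near the cylinder end of the fixture; origin at the centre of its underside.

How it is judged:
On the way, in this order (a step that is already met when the one before it is completed fails the run):
1. the fingers have pressed the lever in to its stop (value of joint lever above 0.222 rad and contact force between the fingers and lever_mount above 1 N), for 0.1 s.
2. the lever has sprung fully back out (value of joint lever below 0.02 rad), for 0.2 s.
3. the fingers have pressed the lever in to its stop a second time (all of step 1), for 0.1 s.
At the end, for the whole second after the job is handed in: The fingers hold the lever, at rest, in to its stop (joint above 0.222 of 0.24 rad, within 2 mm of the stop at lever_press), pushing on the blade, after it was pressed in once before and let fully out (below 0.02 rad) in between (all of step 3 and velocity of joint lever between -0.05 and 0.05 rad/s); the arm keeps its last pose, push and grip.
It fails at once if the lever is pinched or hooked: a finger touches its bar-side rib (contact force between the fingers and lever_c21 above 1 N).
It fails at once if the robot touches the fixture: the bar, its grip, the master cylinder or the board (contact force between any of the fingers, the arm and fixture above 2 N).
It fails at once if the lever is forced with more than 50 N (contact force between the fingers and lever_mount above 50 N).
It fails at once if a loose tool or the tin is moved by more than 15 mm (distance of any of folding_rule, spanner, tin_nails, pliers from where it was at the start of the episode above 0.015 m).
It also fails if it takes over 35 s, if anything falls off the work surface, if the arm or the gripper's body presses on something with over 40 N, if the wrist force passes 120 N, or if a joint passes its speed limit or range.

ROBOT

A 6-joint arm with a two-finger parallel gripper is mounted at the origin on the work surface; the furniture and walls round the work are solid. World frame = base frame: x ahead of the robot, y to its left, z up, the work surface at z = 0. Lengths are in m, angles in rad, forces in N, time in s.
With the tool pointing down it reaches from about 0.3 to 0.875 m from the base axis. Payload 6.4 kg.
Tool frame: the origin (TCP) lies midway between the tips of the shut fingers; the grasp point (between the pads) lies 19 mm behind it; z points along the fingers, y is the line along which they close (so a half turn about z gives the same grasp; the last joint's range is limited). The gripper opens to 85 mm and grips with 20 to 120 N. Pads are 22 mm wide; open, the fingers measure 114 mm over their backs; the gripper's body (76 mm by 85 mm) begins 54 mm behind the grasp point. The pads swing forward as they close: fully open they stand 13 mm farther back than shut.
Start: joints at [1.057, 0.181, 1.607, -0, 1.354, -0.206], TCP at [0.174, 0.548, 0.231] pointing down, gripper open.
Joint ranges: [-2.99, 2.99], [-0.89, 2.07], [0.3, 2.58], [-1.14, 4.28], [0, 2.63], [-3.12, 3.12]. Speed limits (rad/s): [2.57, 2.57, 3.01, 3.14, 3.14, 3.14].

INTERFACE

Orientations are given as a 3x3 rotation matrix whose columns are the frame's x, y, z axes.
In Python, from station import r gives the robot as it stands.
- The arm moves only by the tool move_arm, never from a script. Its argument "series" is a list of rows, each a list of 7 numbers: the shift along the tool's x, y, z in cm, then the turn, a rotation vector about the tool's x, y, z in rad, then the opening, from -1 (shut) to 1 (fully open). A call has 1 to 20 rows; each row is the pose to reach, as a shift and turn from the pose commanded when the call began, along the tool's axes at that moment; what a row does not reach only later rows make up. A row lasts 1/10 s, in which the tool goes at most 50 mm and 8.59 degrees, less where a joint would pass 70% of its speed; a pose out of reach is approached as far as the arm can. A call with a gripper value outside its range is refused whole. The fingers move at their own pace and stop on an object; "force" is the grip in N (left out, the last holds). Time passes only in rows, so rows that repeat a pose let the fingers close. It gives the time, the measured TCP pose, the force, the opening and the grip force at its end, in the units of the state.
- r.observe(): the state, without advancing time (a new reading comes with each control period).
- r.get_image(name): name is "scene" or "top" or "wrist"; returns a dict with "img" (384x512x3 uint8, red, green, blue), "vertical_fov" (degrees; the focal length in pixels is half the picture's height over the tangent of half this angle, whatever the lens; pixels are square), "cx", "cy" (the principal point, pixels), "rvec" (rotation vector, rad) and "tvec" (3), from world to camera coordinates, as OpenCV has them. Camera axes: x right, y down, z forward; pixel columns grow to the right and rows downward; lengths in m; the calibration is good to about 2 mm. A picture is of the moment at which its call begins. There is no depth.
- r.finish_job(): hands the job in; it is judged then, once.
Trained networks look in a picture, given as the dict that the camera call returned (one of the last four; its "shot" number tells which), for a name from the list of things; names that differ only in an ending like _2 or _b are one class to them, and where a whole thing is asked for, a point or a joint stands for the part that bears it (a point fixed in the world has none). Each returns a list of dicts, best first, with "score" (0 to 1); they miss things now and then, are a little off and sometimes report something else, mostly with a low value. They report only what shows in the picture. A call takes as long as a camera call.
- r.search_frame(picture, query): "rect" ([centre column, centre row, width, height] in pixels, round what is visible of it).
- r.outline_of(picture, query): "region" (384x512 bool, what is visible of it) and "rect" ([centre column, centre row, width, height] in pixels, round what is visible of it).
- r.place_of(picture, query): "centre" ([column, row] in pixels: a listed point, or the origin of a listed thing).
The state is a dict: "clock": time; "qpos": joint angles; "joint_vel": joint speeds; "effort": joint torques, N m; "tcp_pos": TCP position; "ee_rot": TCP orientation; "force": force on the tool from outside, world axes, zero at the start; "moment": the same for the moment, N m; "finger_gap": finger opening in m; "finger_force": force on a finger pad.
Only numpy, scipy, OpenCV 4.12 (cv2) and the standard library are available. Lean on these libraries where they do the work, as an engineer would, in place of code of your own. Each camera call takes 0.05 s, during which the arm holds its last target. There are 200 camera calls.

## Working session

There is one attempt and no reset: what is moved stays moved. The work goes in short steps, Python scripts to look and compute and a tool call to move; the robot and the scene stay as the last step left them, time stands still between calls to the robot, and variables do not carry over. Pictures are saved under pics/ and viewed, at most 10 in all, crops included, and the job is handed in when it is done.

Besides the shell and the picture viewer there is one more tool, called as a command line: name --pt "numbers of a row" for each row, then --argument value for the rest. move_arm: Moves the arm, as the interface text tells. Its arguments: {"type":"object","properties":{"series":{"type":"array","items":{"type":"array","items":{"type":"number"}}},"force":{"type":"number"}},"required":["series"]}

```bash
mkdir -p pics; cat > h.py <<'E'
import numpy as np, cv2
from station import r
def cam(p):
    R=cv2.Rodrigues(np.array(p["rvec"],float))[0]; t=np.array(p["tvec"],float).ravel()
    f=p["img"].shape[0]/2/np.tan(np.radians(p["vertical_fov"])/2)
    return R,t,f
def onz(p,px,z):
    R,t,f=cam(p); d=R.T@np.array([(px[0]-p["cx"])/f,(px[1]-p["cy"])/f,1]); c=-R.T@t
    return c+d*(z-c[2])/d[2]
def proj(p,X):
    R,t,f=cam(p); q=R@np.array(X)+t
    return np.array([p["cx"]+f*q[0]/q[2],p["cy"]+f*q[1]/q[2]])
E
python3 - <<'E'
from h import *
np.set_printoptions(precision=3,suppress=True)
ims=[]
for n in("scene","top"):
    p=r.get_image(n); ims.append(p["img"]); R,t,f=cam(p); print(n,"cam",-R.T@t)
    for q,z in(("lever_press",.095),("grip_mid",.095),("fixture",0),("lever_mount",0),("folding_rule",0),("spanner",0),("tin_nails",0),("pliers",0)):
        for d in r.place_of(p,q)[:2]: print(q,round(d["score"],2),np.array(d["centre"]),onz(p,d["centre"],z))
    cv2.imwrite(f"pics/{n}.png",cv2.cvtColor(p["img"],cv2.COLOR_RGB2BGR))
s=r.observe(); print(s)
E
```

```text
scene cam [ 0.198 -0.473  0.779]
lever_press 0.68 [189.  125.2] [0.579 0.18  0.095]
grip_mid 0.85 [223.7 115.6] [0.66  0.148 0.095]
fixture 0.57 [239.6 172.3] [0.62  0.051 0.   ]
folding_rule 0.91 [273.6 141.6] [ 0.754  0.069 -0.   ]
folding_rule 0.67 [260.3 279.8] [ 0.46  -0.193  0.   ]
spanner 0.78 [181.  197.4] [0.469 0.087 0.   ]
tin_nails 0.68 [312.2 225.5] [ 0.634 -0.176  0.   ]
pliers 0.7 [258.7 282. ] [ 0.454 -0.194  0.   ]
top cam [ 0.426 -0.067  1.044]
lever_press 0.86 [154.8 181.4] [0.575 0.165 0.095]
grip_mid 0.59 [158.8 150.9] [0.651 0.158 0.095]
fixture 0.92 [210.3 170. ] [0.621 0.042 0.   ]
fixture 0.71 [302.  229.5] [ 0.461 -0.2    0.   ]
lever_mount 0.86 [207.6 169.1] [0.623 0.049 0.   ]
folding_rule 0.77 [205.6 123.4] [0.749 0.056 0.   ]
spanner 0.72 [194.1 225.4] [0.474 0.083 0.   ]
tin_nails 0.81 [292.9 165.8] [ 0.631 -0.179  0.   ]
pliers 0.8 [301.2 230. ] [ 0.46  -0.197  0.   ]
{'clock': 0.9, 'qpos': array([ 1.057,  0.181,  1.607,  0.   ,  1.354, -0.206]), 'joint_vel': array([-0.   ,  0.001, -0.002, -0.001, -0.001, -0.   ]), 'effort': array([  0.   , -44.483, -35.169,  -0.   ,   0.   ,  -0.   ]), 'tcp_pos': array([0.174, 0.548, 0.231]), 'ee_rot': array([[-0.953,  0.303, -0.   ],
       [ 0.303,  0.953, -0.   ],
       [ 0.   , -0.   , -1.   ]]), 'force': array([ 0.752, -0.162, -0.526]), 'moment': array([-0.005,  0.029, -0.047]), 'finger_force': 0.0, 'finger_gap': 0.08517929440078838}
```

View pics/scene.png

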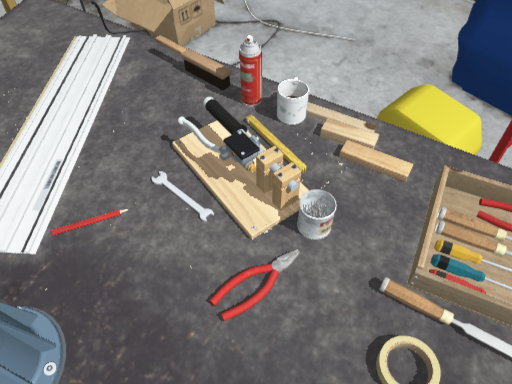

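View pics/top.png

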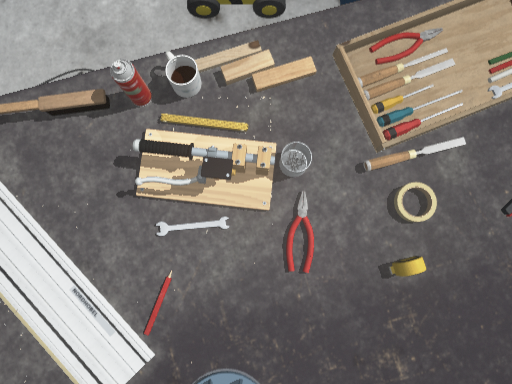

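The pictures agree: the lever is on the robot's side of the fixture, at about (155,181) in the top view, with the ball end to the left (+y). The pressing direction is about +x. The spanner lies in front and flat, and the pliers and tin are well to the right. I'll move to the outer side at height with the fingers shut.

move_arm --pt "-4.3 -2.6 0 0 0 0.13 -1" --pt "-8.5 -5.2 0 0 0 0.26 -1" --pt "-12.8 -7.8 0 0 0 0.39 -1" --pt "-17 -10.5 0 0 0 0.52 -1" --pt "-21.3 -13.1 0 0 0 0.65 -1" --pt "-25.5 -15.7 0 0 0 0.78 -1" --pt "-29.8 -18.3 0 0 0 0.91 -1" --pt "-34 -20.9 0 0 0 1.04 -1" --pt "-38.3 -23.5 0 0 0 1.17 -1" --pt "-42.5 -26.1 0 0 0 1.3 -1" --pt "-42.5 -26.1 0 0 0 1.3 -1" --pt "-42.5 -26.1 0 0 0 1.3 -1" --pt "-42.5 -26.1 0 0 0 1.3 -1" --force 40

```text
clock: 2.2
tcp_pos: [0.4994, 0.1711, 0.2311]
ee_rot: [[0.036, 0.999, -0.001], [0.999, -0.036, 0.0], [0.0, -0.001, -1.0]]
force: [0.3, 0.1, 0.7]
finger_gap: 0.0
finger_force: 0.0
```

```bash
python3 - <<'E'
from h import *
np.set_printoptions(precision=3,suppress=True)
s=r.observe(); print(s["clock"],s["tcp_pos"],s["ee_rot"],s["force"],s["finger_gap"])
for n in("wrist","scene"):
    p=r.get_image(n)
    for q in("lever_press","grip_mid"):
        for d in r.place_of(p,q)[:2]: print(n,q,round(d["score"],2),np.array(d["centre"]),onz(p,d["centre"],.095))
    if n=="wrist":
        o=r.outline_of(p,"lever_mount")
        for d in o[:1]: print(d["score"],d["rect"])
        cv2.imwrite("pics/w1.png",cv2.cvtColor(p["img"],cv2.COLOR_RGB2BGR))
E
```

```text
2.2 [0.499 0.171 0.231] [[ 0.036  0.999 -0.001]
 [ 0.999 -0.036  0.   ]
 [ 0.    -0.001 -1.   ]] [0.253 0.104 0.714] 2.0455924356572452e-05
wrist lever_press 0.84 [322.4 183.8] [0.572 0.168 0.095]
wrist grip_mid 0.91 [405.7 199.5] [0.658 0.148 0.095]
0.77 [328.1, 200.8, 26.3, 127.6]
scene lever_press 0.83 [189.8 129. ] [0.572 0.168 0.095]
scene grip_mid 0.6 [223.5 115.3] [0.661 0.15  0.095]
```

View pics/w1.png

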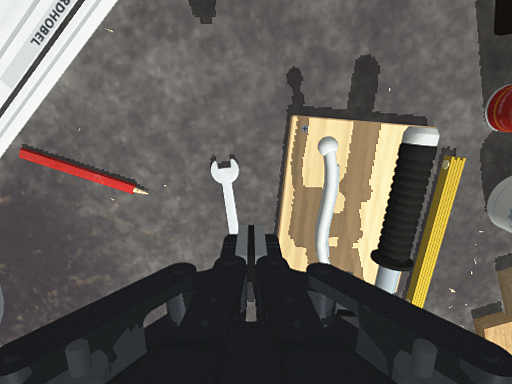

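The wrist view shows the ball end at (328,145), the press point at (322,184) and the grip at (405,200). Both cameras put lever_press at (0.572, 0.168). Next I go down outside the blade, then close in.

move_arm --pt "-0.3 0 4 0 0 0 -1" --pt "-0.3 0 8 0 0 0 -1" --pt "-0.3 0 12 0 0 0 -1" --pt "-0.3 0 15.1 0 0 0 -1" --pt "-0.3 0 15.1 0 0 0 -1" --pt "-0.3 1.5 15.1 0 0 0 -1" --pt "-0.3 3 15.1 0 0 0 -1" --pt "-0.3 4 15.1 0 0 0 -1" --pt "-0.3 4 15.1 0 0 0 -1" --pt "-0.3 4 15.1 0 0 0 -1"

```text
clock: 3.55
tcp_pos: [0.54, 0.1661, 0.081]
ee_rot: [[0.037, 0.999, 0.0], [0.999, -0.037, 0.0], [0.0, 0.0, -1.0]]
force: [-0.3, -0.1, -0.6]
finger_gap: -0.0001
finger_force: 0.0
```

```bash
python3 - <<'E'
from h import *
np.set_printoptions(precision=3,suppress=True)
s=r.observe(); print(s["clock"],s["tcp_pos"],s["force"])
p=r.get_image("scene")
cv2.imwrite("pics/s2.png",cv2.resize(cv2.cvtColor(p["img"],cv2.COLOR_RGB2BGR)[60:240,110:350],None,fx=3,fy=3))
E
```

```text
3.55 [0.54  0.166 0.081] [-0.299 -0.119 -0.629]
```

View pics/s2.png

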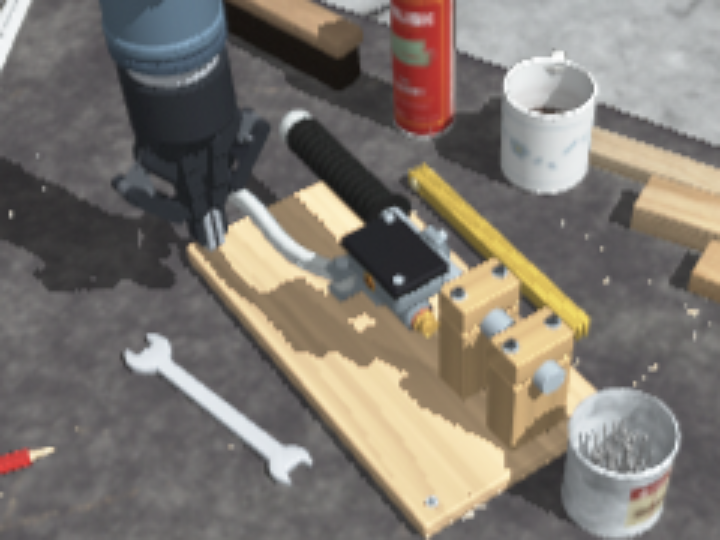

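The scene view shows the shut fingers on the outer side of the blade, near its ball end, clear of the grip and the board. I'm advancing to contact.

move_arm --pt "0 0.4 0 0 0 0 -1" --pt "0 0.8 0 0 0 0 -1" --pt "0 1.2 0 0 0 0 -1" --pt "0 1.6 0 0 0 0 -1" --pt "0 2.0 0 0 0 0 -1" --pt "0 2.4 0 0 0 0 -1" --pt "0 2.7 0 0 0 0 -1" --pt "0 3 0 0 0 0 -1" --pt "0 3 0 0 0 0 -1" --pt "0 3 0 0 0 0 -1"

```text
clock: 4.6
tcp_pos: [0.5696, 0.1654, 0.0801]
ee_rot: [[0.037, 0.999, -0.001], [0.999, -0.037, 0.001], [0.001, -0.001, -1.0]]
force: [-5.2, 4.0, 2.0]
finger_gap: 0.0004
finger_force: 2.1
```

```bash
python3 - <<'E'
from h import *
np.set_printoptions(precision=3,suppress=True)
s=r.observe(); print(s["clock"],s["tcp_pos"],s["force"],s["moment"])
p=r.get_image("scene")
for d in r.place_of(p,"lever_press")[:2]: print(d["score"],onz(p,d["centre"],.095))
E
```

```text
4.6 [0.57  0.165 0.08 ] [-5.181  3.973  1.971] [0.566 0.543 0.045]
0.81 [0.572 0.169 0.095]
```

move_arm --pt "0 0.2 0 0 0 0 -1" --pt "0 0.4 0 0 0 0 -1" --pt "0 0.6 0 0 0 0 -1" --pt "0 0.8 0 0 0 0 -1" --pt "0 0.8 0 0 0 0 -1" --pt "0 0.8 0 0 0 0 -1"

```text
clock: 5.3
tcp_pos: [0.5774, 0.1651, 0.0801]
ee_rot: [[0.037, 0.999, -0.001], [0.999, -0.037, 0.001], [0.001, -0.001, -1.0]]
force: [-2.9, 4.6, 1.5]
finger_gap: 0.0001
finger_force: 2.4
```

move_arm --pt "0 0.2 0 0 0 0 -1" --pt "0 0.4 0 0 0 0 -1" --pt "0 0.5 0 0 0 0 -1" --pt "0 0.6 0 0 0 0 -1" --pt "0 0.6 0 0 0 0 -1" --pt "0 0.6 0 0 0 0 -1"

```text
clock: 5.9
tcp_pos: [0.5835, 0.1646, 0.0801]
ee_rot: [[0.037, 0.999, -0.001], [0.999, -0.037, 0.0], [0.0, -0.001, -1.0]]
force: [-4.9, 3.2, 1.9]
finger_gap: 0.0001
finger_force: 2.5
```

```bash
python3 - <<'E'
from h import *
np.set_printoptions(precision=3,suppress=True)
s=r.observe(); print(s["clock"],s["tcp_pos"],s["force"],s["moment"])
p=r.get_image("top")
for d in r.place_of(p,"lever_press")[:2]: print(d["score"],onz(p,d["centre"],.095))
a=cv2.cvtColor(p["img"],cv2.COLOR_RGB2BGR)[120:220,110:260]
p=r.get_image("scene")
b=cv2.cvtColor(p["img"],cv2.COLOR_RGB2BGR)[80:180,140:290]
cv2.imwrite("pics/s3.png",cv2.resize(np.hstack([a,b]),None,fx=2.6,fy=2.6,interpolation=cv2.INTER_CUBIC))
E
```

```text
5.9 [0.583 0.165 0.08 ] [-4.913  3.191  1.858] [0.504 0.575 0.031]
0.52 [0.603 0.167 0.095]
```

View pics/s3.png

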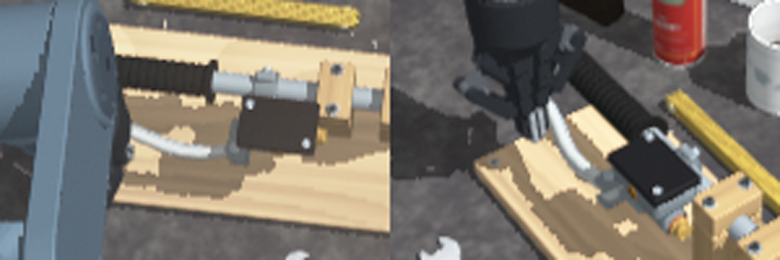

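The lever is following the fingers in, with contact on the outer face only. I'm creeping on to the stop.

move_arm --pt "0 0.1 0 0 0 0 -1" --pt "0 0.2 0 0 0 0 -1" --pt "0 0.3 0 0 0 0 -1" --pt "0 0.3 0 0 0 0 -1" --pt "0 0.3 0 0 0 0 -1"

```text
clock: 6.55
tcp_pos: [0.5852, 0.1645, 0.0799]
ee_rot: [[0.037, 0.999, -0.004], [0.999, -0.037, -0.0], [-0.0, -0.004, -1.0]]
force: [-8.8, 2.9, 4.8]
finger_gap: -0.0004
finger_force: 4.6
```

move_arm --pt "0 0.1 0 0 0 0 -1" --pt "0 0.2 0 0 0 0 -1" --pt "0 0.2 0 0 0 0 -1" --pt "0 0.2 0 0 0 0 -1"

```text
clock: 6.95
tcp_pos: [0.5857, 0.1645, 0.0798]
ee_rot: [[0.036, 0.999, -0.007], [0.999, -0.036, -0.0], [-0.001, -0.007, -1.0]]
force: [-14.5, 2.3, 9.7]
finger_gap: -0.0002
finger_force: 7.3
```

The force rose to 14.5 N while the position stalled after about 27 mm of travel, so this is the stop. I'll release fully and check that the lever has sprung back.

move_arm --pt "0 -0.5 0 0 0 0 -1" --pt "0 -1 0 0 0 0 -1" --pt "0 -1.5 0 0 0 0 -1" --pt "0 -2 0 0 0 0 -1" --pt "0 -2.5 0 0 0 0 -1" --pt "0 -3 0 0 0 0 -1" --pt "0 -3.5 0 0 0 0 -1" --pt "0 -4 0 0 0 0 -1" --pt "0 -4.5 0 0 0 0 -1" --pt "0 -5 0 0 0 0 -1" --pt "0 -5 0 0 0 0 -1" --pt "0 -5 0 0 0 0 -1" --pt "0 -5 0 0 0 0 -1" --pt "0 -5 0 0 0 0 -1"

```text
clock: 8.35
tcp_pos: [0.5393, 0.166, 0.0804]
ee_rot: [[0.037, 0.999, 0.0], [0.999, -0.037, -0.0], [-0.0, 0.0, -1.0]]
force: [0.0, 0.6, -0.4]
finger_gap: 0.0001
finger_force: 0.0
```

```bash
python3 - <<'E'
from h import *
np.set_printoptions(precision=3,suppress=True)
s=r.observe(); print(s["clock"],s["tcp_pos"],s["force"],s["moment"])
p=r.get_image("scene")
for d in r.place_of(p,"lever_press")[:2]: print(d["score"],onz(p,d["centre"],.095))
b=cv2.cvtColor(p["img"],cv2.COLOR_RGB2BGR)[80:200,140:300]
cv2.imwrite("pics/s4.png",cv2.resize(b,None,fx=4,fy=4,interpolation=cv2.INTER_CUBIC))
E
```

```text
8.35 [0.539 0.166 0.08 ] [ 0.02   0.631 -0.413] [ 0.015 -0.011  0.031]
0.77 [0.572 0.175 0.095]
```

View pics/s4.png

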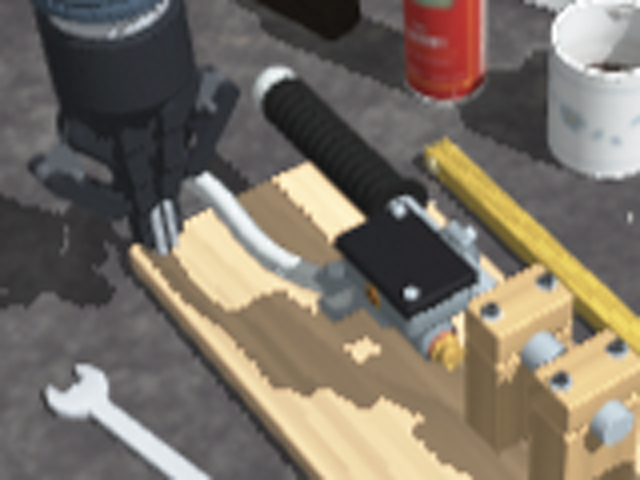

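The lever is back out at rest and the fingers are clear of it with zero force. Now the second press, to the same command as before.

move_arm --pt "0 0.5 0 0 0 0 -1" --pt "0 1 0 0 0 0 -1" --pt "0 1.4 0 0 0 0 -1" --pt "0 1.8 0 0 0 0 -1" --pt "0 2.2 0 0 0 0 -1" --pt "0 2.6 0 0 0 0 -1" --pt "0 3 0 0 0 0 -1" --pt "0 3.4 0 0 0 0 -1" --pt "0 3.8 0 0 0 0 -1" --pt "0 4.1 0 0 0 0 -1" --pt "0 4.4 0 0 0 0 -1" --pt "0 4.6 0 0 0 0 -1" --pt "0 4.7 0 0 0 0 -1" --pt "0 4.8 0 0 0 0 -1" --pt "0 4.9 0 0 0 0 -1" --pt "0 5 0 0 0 0 -1" --pt "0 5 0 0 0 0 -1" --pt "0 5 0 0 0 0 -1" --pt "0 5 0 0 0 0 -1" --pt "0 5 0 0 0 0 -1"

```text
clock: 10.45
tcp_pos: [0.5857, 0.1645, 0.0798]
ee_rot: [[0.037, 0.999, -0.007], [0.999, -0.037, -0.0], [-0.0, -0.007, -1.0]]
force: [-15.2, 2.5, 9.0]
finger_gap: -0.0001
finger_force: 7.5
```

The lever is at the same position with 15 N on it, steady at the stop, so I'm handing in.

```bash
python3 - <<'E'
from h import *
print(r.observe()["force"]); print(r.finish_job())
E
```

```text
[-15.19497888   2.5407499    9.04180399]
the job is handed in; nothing more can be done
None
```

The lever was pressed to its stop, released until it sprang back out, then pressed to the stop again; it is held there at about 15 N and the job is handed in, though no verdict came back.

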